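# Make the label printer ready on the packing desk

### The job

Make the label printer ready: push its raised cover down until it is fully shut, switch it on by pressing the white-marked end of the red rocker right down, then press the blue key all the way in so that it stays in, and then press the green key all the way in and let it come up again. Do these in that order, do not press the orange key or throw the cover wide open, and do not pick up or shift the things standing about.

Things in the scene. Friction and masses are not known exactly. Their poses are not given: they have to be found in the camera images.
- printer: Grey desktop label printer, fixed, its flat deck 120 mm above the table. Origin on the table: the housing reaches 120 mm to -x (front, with label slot, facing the robot within 0.3 rad), 170 mm to +x, 135 mm to either side; z up. Four controls stand on the deck in a row along x, 48 mm apart, 92.5 mm to -y; the cover is on the +y side. A tape roll lies loose behind the cover.
- cover_hinge (a point): Middle of the cover's hinge line, at the cover's far (+x) edge, 122 mm above the table; the line runs along the printer's y. 100 mm to +x and 40 mm to +y of the printer's origin.
- cover_front (a point): Middle of the cover's front (free) edge, on its upper face; moves with the cover. The cover is a flat blue plate with a clear window, 210 mm from hinge to front edge, 170 mm wide, 10 mm thick; its upper face lies 8 mm above the hinge line, so 130 mm above the table when shut.
- cover (a joint): Cover angle: 0 shut (lying flat), growing as the front edge rises (rad); at the start 0.35 to 0.8. The hinge is stiff: the cover stays at whatever angle it is left, and about 2 N near the front edge pushes it down.
- rocker_mark (a point): White mark on the red rocker switch's raised half (printer's -y side), 16 mm from the axle, moves with it. Two halves in a shallow V, each 22 mm long across the strip, 24 mm wide, on an axle along the printer's x, 129 mm above the table. Off: outer edge of the marked half 20 mm above the deck. On: marked half level, 12 mm above the deck. Its place in the row varies.
- rocker (a joint): Rocker angle: 0 off, 0.4 on (rad); stays where it is left; about 2 to 3 N on the marked half turns it.
- blue_key_top (a point): Blue round key in the control row. Cap 25 mm across, its top 14 mm above the deck when up, 8 mm when all the way in (6 mm of travel straight down); white bezel 40 mm square, 4 mm high. This point is the centre of the cap's top face and moves with it. Its place in the row varies.
- blue_key (a joint): Blue key: 0 up, 0.006 (m) all the way in; has no spring, moves with about 3 N of friction and stays in.
- green_key_top (a point): Green round key in the control row. Cap 25 mm across, its top 14 mm above the deck when up, 8 mm when all the way in (6 mm of travel straight down); white bezel 40 mm square, 4 mm high. This point is the centre of the cap's top face and moves with it. Its place in the row varies.
- green_key (a joint): Green key: 0 up, 0.006 (m) all the way in; springs back up; about 5 N holds it all the way in.
- orange_key_top (a point): Orange round key in the control row, not to be pressed. Cap 25 mm across, its top 14 mm above the deck when up, 8 mm when all the way in (6 mm of travel straight down); white bezel 40 mm square, 4 mm high. This point is the centre of the cap's top face and moves with it. Its place in the row varies.
- orange_key (a joint): Orange key: 0 up, 0.006 (m) all the way in; springs back up, 4 N.
- tape_roll: Yellow tape roll, 52 mm in diameter, 19 mm high, lying loose on the printer's deck behind the cover's hinge. Origin: centre of its underside.
- label_roll: Spare roll of white labels standing on the table at the printer's +y side, 84 mm in diameter, 60 mm high. Origin: centre of its underside.
- glue_bottle: Small upright glue bottle at the printer's -y side, 28 mm in diameter, 95 mm high, easily knocked over. Origin: centre of its underside.
- parts_tub: Clear tub of white parts, 160 x 120 x 80 mm, on the robot's left. Origin: centre of its underside.
- stapler: Red and black stapler, 140 mm long, 60 mm high, on the robot's right. Origin: centre of its underside.
- marker: Marker pen lying down, 130 mm long, 16 mm thick, on the right, near the robot. Origin: middle of its underside.
- mug: White mug, 80 mm in diameter, 90 mm high, on the right. Origin: centre of its underside.

How it is judged:
By the outcome, as a careful person would: the job done as asked, in the order asked, and still so for the second after the job is handed in, with the robot touching nothing.
It also fails if it takes over 48 s, if anything falls off the work surface, if the arm or the gripper's body presses on something with over 40 N, if the wrist force passes 120 N, or if a joint passes its speed limit or range.

### The arm

A 7-joint arm with a two-finger parallel gripper is mounted at the origin on the work surface. World frame = base frame: x ahead of the robot, y to its left, z up, the work surface at z = 0. Lengths are in m, angles in rad, forces in N, time in s.
With the tool pointing down it reaches from about 0.35 to 0.9 m from the base axis. Payload 7.2 kg.
Tool frame: the origin (TCP) lies midway between the tips of the shut fingers; the grasp point (between the pads) lies 19 mm behind it; z points along the fingers, y is the line along which they close (so a half turn about z gives the same grasp; the last joint's range is limited). The gripper opens to 88 mm and grips with 3 to 60 N. Pads are 20 mm wide; open, the fingers measure 115 mm over their backs; the gripper's body (75 mm by 178 mm) begins 61 mm behind the grasp point.
Start: joints at [-1.231, 0.411, -0.013, 1.596, 0.006, 1.134, -0.082], TCP at [0.248, 0.574, 0.223] pointing down, gripper open.
Joint ranges: [-2.95, 2.95], [-0.29, 1.99], [-1.47, 1.44], [0.14, 2.54], [-1.03, 4.17], [0.13, 1.85], [-2.86, 2.86]. Speed limits (rad/s): [2.39, 2.39, 3.01, 3.01, 3.14, 3.14, 3.14].

### API

Orientations are given as a unit quaternion [x, y, z, w].
In Python, from rig import * gives the robot as it stands.
- The arm moves only by the shell command python3 -m handwheel 'ROWS' [OPENING] [FORCE]. ROWS is a JSON object of lists of equal length, an entry for each row: "xyz": the shift along the tool's x, y, z in cm, a list of three; "roll": the turn about the tool's z in degrees. In form: {"xyz": [[dx, dy, dz], ...], "roll": [roll, ...]}. A call has 1 to 8 rows; each row is the pose to reach, as a shift and turn from the pose commanded when the call began, along the tool's axes at that moment; what a row does not reach only later rows make up. A row lasts 1/8 s, in which the tool goes at most 62.5 mm and 10.7 degrees, less where a joint would pass 70% of its speed; a pose out of reach is approached as far as the arm can. A call with a gripper value outside its range is refused whole. OPENING is the finger opening in cm, from 0 to 8.78, set as the call begins (- or left out, the last holds). The fingers move at their own pace and stop on an object; FORCE is the grip in N (left out, the last holds). Time passes only in rows, so rows that repeat a pose let the fingers close. It gives the time, the measured TCP pose, the force, the opening and the grip force at its end, in the units of the state.
- state(): the state, without advancing time (a new reading comes with each control period).
- snapshot(name): name is "side" or "top" or "wrist"; returns the picture (480x640x3 uint8, blue, green, red); there is no depth.
- camera_info(name): a dict with "K" (3x3 intrinsics, pixels), "view" (4x4, takes a point from world to camera coordinates). Camera axes: x right, y up, looking along -z (the intrinsics and any distortion apply to the point x, -y, -z); pixel columns grow to the right and rows downward; lengths in m; the calibration is good to about 2 mm. The wrist camera is an equidistant fisheye: a pixel r from the principal point sees the ray r / f radians off the axis. A picture is of the moment at which its call begins: read the wrist's pose just before it. camera_info takes no time and is no camera call; for the wrist camera it gives the pose at the moment of the call.
- finish_job(): hands the job in; it is judged then, once.
The state is a dict: "clock": time; "joint_positions": joint angles; "qvel": joint speeds; "joint_torque": joint torques, N m; "tcp_pos": TCP position; "orientation": TCP orientation; "wrist_force": force on the tool from outside, world axes, zero at the start; "torque": the same for the moment, N m; "opening": finger opening in m; "gripper_force": force on a finger pad.
Only numpy, scipy, OpenCV 4.12 (cv2) and the standard library are available. Lean on these libraries where they do the work, as an engineer would, in place of code of your own. Each camera call takes 0.05 s, during which the arm holds its last target. There are 200 camera calls.

## Working session

There is one attempt and no reset: what is moved stays moved. The work goes in short steps, Python scripts to look and compute and a shell command to move; the robot and the scene stay as the last step left them, time stands still between calls to the robot, and variables do not carry over. Pictures are saved under pics/ and viewed, at most 10 in all, crops included, and the job is handed in when it is done.

```bash
mkdir -p pics
python3 - <<'E'
from rig import *
import cv2,numpy as np
s=state();print({k:np.round(v,3) for k,v in s.items()})
for n in("side","top"):
    cv2.imwrite(f"pics/{n}0.png",snapshot(n));c=camera_info(n);print(n,np.round(c["K"],1).tolist(),np.round(c["view"],3).tolist(),[k for k in c])
E
```

```text
{'clock': np.float64(0.0), 'joint_positions': array([-1.231,  0.412, -0.013,  1.597,  0.006,  1.134, -0.082]), 'qvel': array([-0.001,  0.002, -0.001,  0.   ,  0.001,  0.   ,  0.   ]), 'joint_torque': array([-1.0000e-03, -5.8798e+01,  6.4200e-01, -2.9107e+01, -5.4000e-02,
        1.9000e-02,  0.0000e+00]), 'tcp_pos': array([0.248, 0.573, 0.222]), 'orientation': array([ 0.202,  0.979, -0.001, -0.   ]), 'wrist_force': array([-0.169,  0.31 ,  0.147]), 'torque': array([ 0.042, -0.017, -0.009]), 'gripper_force': np.float64(0.0), 'opening': np.float64(0.088)}
side [[497.1, 0.0, 318.4], [0.0, 497.1, 239.5], [0.0, 0.0, 1.0]] [[0.982, -0.19, -0.019, -0.497], [0.141, 0.655, 0.742, -0.167], [-0.129, -0.731, 0.67, -1.141], [0.0, 0.0, 0.0, 1.0]] ['K', 'view']
top [[557.5, 0.0, 327.6], [0.0, 557.5, 240.6], [0.0, 0.0, 1.0]] [[-0.013, -1.0, -0.002, 0.009], [0.992, -0.013, 0.128, -0.52], [-0.128, -0.001, 0.992, -1.32], [0.0, 0.0, 0.0, 1.0]] ['K', 'view']
```

View pics/top0.png

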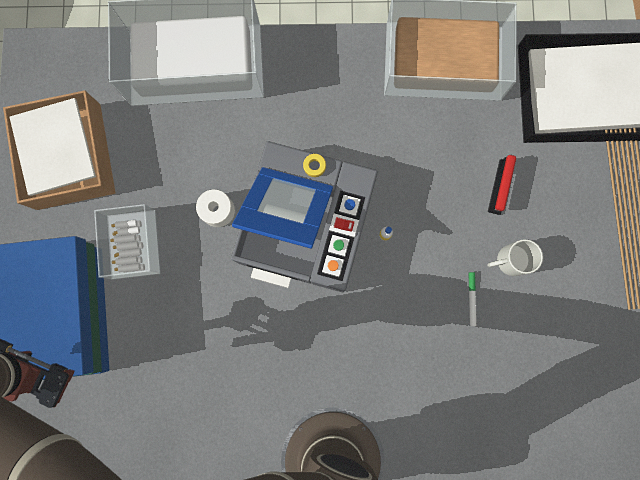

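View pics/side0.png

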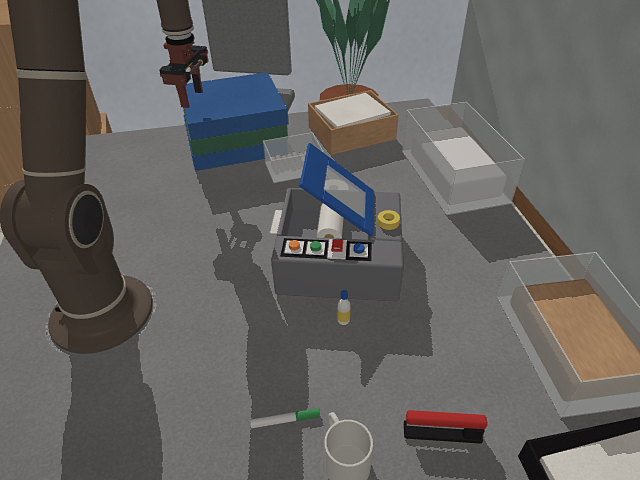

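The top view shows the row front to back as orange (333,265), green (338,244), rocker (343,225) and blue (349,204). The cover's front edge runs from about (236,213) to (314,245). The glue bottle is at (387,233) and the tape roll at (314,164).

```bash
cat > h.py <<'E'
from rig import *
import cv2,numpy as np
from scipy.spatial.transform import Rotation as R
def ray(c,p):
    V=np.array(c["view"]);K=np.array(c["K"])
    d=np.array([(p[0]-K[0,2])/K[0,0],-(p[1]-K[1,2])/K[1,1],-1.])
    Rm=V[:3,:3];return -Rm.T@V[:3,3],Rm.T@d
def onz(c,p,z):
    o,d=ray(c,p);return o+d*(z-o[2])/d[2]
def tri(c1,p1,c2,p2):
    A=[];b=[]
    for o,d in(ray(c1,p1),ray(c2,p2)):
        d=d/np.linalg.norm(d);P=np.eye(3)-np.outer(d,d);A.append(P);b.append(P@o)
    return np.linalg.lstsq(np.vstack(A),np.hstack(b),rcond=None)[0]
def blob(im,lo,hi,box):
    x0,y0,x1,y1=box;m=cv2.inRange(cv2.cvtColor(im,cv2.COLOR_BGR2HSV)[y0:y1,x0:x1],lo,hi)
    n,l,st,ce=cv2.connectedComponentsWithStats(m)
    if n<2:return None
    i=1+np.argmax(st[1:,4]);return ce[i]+[x0,y0],st[i,4]
def go(p,yaw=None):
    "shift (cm, tool axes) from the measured pose to p; roll to bring tool x to yaw"
    s=state();r=R.from_quat(s["orientation"]).as_matrix()
    return np.round(r.T@(np.array(p)-s["tcp_pos"])*100,2)
E
python3 - <<'E'
from h import *
t=cv2.imread("pics/top0.png");s=cv2.imread("pics/side0.png");ct=camera_info("top");cs=camera_info("side")
H={"orange":((5,120,150),(17,255,255)),"green":((45,100,60),(80,255,255)),"rocker":((0,120,60),(4,255,255)),"blue":((100,120,60),(125,255,255))}
BT={"orange":(322,252,346,276),"green":(326,234,350,256),"rocker":(330,214,358,236),"blue":(338,193,362,216)}
BS={"orange":(282,236,306,256),"green":(306,236,327,256),"rocker":(328,232,346,258),"blue":(348,238,372,258)}
P={}
for k in H:
    a=blob(t,*H[k],BT[k]);b=blob(s,*H[k],BS[k]);z=.134 if k!="rocker" else .132
    P[k]=onz(ct,a[0],z);print(k,a,P[k].round(4),b[0].round(1),onz(cs,b[0],z).round(4),tri(ct,a[0],cs,b[0]).round(4))
d=P["blue"]-P["orange"];print(np.hypot(*d[:2]),np.arctan2(d[1],d[0]))
print("tool",R.from_quat(state()["orientation"]).as_matrix().round(3).tolist())
for p in((236,213),(314,245)):print(onz(ct,p,.2))
print(blob(s,(100,120,60),(125,255,255),(295,135,380,238)))
m=cv2.inRange(cv2.cvtColor(s,cv2.COLOR_BGR2HSV)[135:238,295:380],(100,120,40),(125,255,255))
q=cv2.approxPolyDP(max(cv2.findContours(m,0,2)[0],key=cv2.contourArea),4,True)[:,0]+[295,135];print("side quad",q.tolist())
m=cv2.inRange(cv2.cvtColor(t,cv2.COLOR_BGR2HSV)[160:250,225:335],(100,120,40),(125,255,255))
q=cv2.approxPolyDP(max(cv2.findContours(m,0,2)[0],key=cv2.contourArea),4,True)[:,0]+[225,160];print("top quad",q.tolist())
E
```

```text
orange (array([332.56043956, 265.13186813]), np.int32(91)) [ 0.4516 -0.0087  0.134 ] [293.6 243.2] [ 0.4518 -0.0066  0.134 ] [ 0.4515 -0.0087  0.136 ]
green (array([338.44578313, 244.63855422]), np.int32(83)) [ 0.4975 -0.0226  0.134 ] [315.2 245.7] [ 0.4971 -0.0245  0.134 ] [ 0.4976 -0.0226  0.1322]
rocker (array([342.95757576, 223.8969697 ]), np.int32(165)) [ 0.5448 -0.0336  0.132 ] [336.9 245.2] [ 0.5448 -0.0309  0.132 ] [ 0.5443 -0.0335  0.1345]
blue (array([349.43529412, 204.16470588]), np.int32(85)) [ 0.5895 -0.0489  0.134 ] [358.5 247.8] [ 0.5886 -0.0513  0.134 ] [ 0.5896 -0.049   0.1318]
0.14365347809718823 -0.2835947800440062
tool [[-0.918, 0.397, -0.0], [0.397, 0.918, -0.001], [-0.0, -0.001, -1.0]]
[0.56071539 0.19689012 0.2       ]
[0.48945301 0.03056949 0.2       ]
(array([334.91701769, 188.08171862]), np.int32(2374))
side quad [[309, 143], [299, 185], [371, 235], [373, 191]]
top quad [[262, 167], [232, 226], [311, 247], [332, 186]]
```

Run:
```python
from h import *
ct=camera_info("top");cs=camera_info("side")
y=-.2836;u=np.array([np.cos(y),np.sin(y),0]);v=np.array([-u[1],u[0],0])
O=np.array([.5206,-.0288,0])+.0925*v;Hg=O+.1*u+.04*v+[0,0,.122];print("O",O,"hinge",Hg)
for n,a,b in(("nearfront",(313,246),(299,185)),("farfront",(235,212),(309,143)),("nearhinge",(332,186),(373,235)),("nearhinge2",(332,186),(373,193))):
    p=tri(ct,a,cs,b);d=p-Hg;print(n,p.round(3),"u,v,z",(d@u).round(3),(d@v).round(3),d[2].round(3),"err",np.linalg.norm(np.cross(p-ray(cs,b)[0],ray(cs,b)[1]/np.linalg.norm(ray(cs,b)[1]))).round(4))
```

```text
O [0.54648276 0.06000503 0.        ] hinge [0.65368074 0.07042583 0.122     ]
nearfront [0.478 0.031 0.262] u,v,z -0.158 -0.087 0.14 err 0.002
farfront [0.538 0.188 0.267] u,v,z -0.144 0.081 0.145 err 0.0126
nearhinge [ 0.633 -0.01   0.128] u,v,z 0.003 -0.083 0.006 err 0.0001
nearhinge2 [ 0.616 -0.01   0.246] u,v,z -0.013 -0.088 0.124 err 0.01
```

```bash
cat >> h.py <<'E'
y=-.2836;u=np.array([np.cos(y),np.sin(y),0]);v=np.array([-u[1],u[0],0])
Hg=np.array([.65368,.07043,.122])
E
python3 - <<'E'
from h import *
A=Hg-.135*u;A[2]=.315;B=Hg-.18*u;B[2]=.128
print(A,B,go(A),go(B))
E
```

```text
[0.52407267 0.10820484 0.315     ] [0.48087022 0.12079646 0.128     ] [-43.81 -31.75  -9.26] [-39.35 -32.28   9.44]
```

```bash
python3 -m handwheel '{"xyz":[[-2,-2,-5],[-6,-5,-10],[-10.5,-7.5,-11],[-15,-11,-11],[-20,-15,-11],[-25,-18,-11],[-30,-22,-11],[-35,-26,-11]],"roll":[0,-2,-4,-6,-7,-7,-7,-7]}' 0 20
python3 - <<'E'
from h import *
A=Hg-.135*u;A[2]=.315;B=Hg-.18*u;B[2]=.128
print(go(A),go(B))
E
```

```text
clock: 1.1
tcp_pos: [0.4651, 0.197, 0.3325]
orientation: [0.142, 0.99, 0.0, -0.0]
wrist_force: [0.6, 0.6, -0.5]
opening: 0.0109
gripper_force: 0.0
[-8.16 -6.86  1.75] [-3.66 -6.87 20.45]
```

```bash
python3 -m handwheel '{"xyz":[[-4,-3.5,0],[-8,-6.7,1],[-8,-6.7,1.5],[-8,-6.7,1.5],[-8,-6.7,1.5]],"roll":[0,0,0,0,0]}' 0
python3 - <<'E'
from h import *
A=Hg-.135*u;A[2]=.315;B=Hg-.18*u;B[2]=.128
print(go(A),go(B))
E
```

```text
clock: 1.72
tcp_pos: [0.522, 0.1136, 0.3177]
orientation: [0.141, 0.99, 0.0, -0.0]
wrist_force: [0.1, -0.2, 0.0]
opening: 0.0003
gripper_force: 0.0
[-0.36 -0.46  0.27] [ 4.14 -0.47 18.97]
```

```bash
python3 -m handwheel '{"xyz":[[0,-0.5,2],[0.3,-0.5,4],[0.7,-0.5,5.5],[1.1,-0.5,7],[1.5,-0.5,8.5],[2,-0.5,10],[2.4,-0.5,11.5],[2.8,-0.5,13]],"roll":[0,0,0,0,0,0,0,0]}' 0; python3 -m handwheel '{"xyz":[[0.4,0,1.5],[0.8,0,3],[1.1,0,4],[1.3,0,5],[1.3,0,5.5],[1.3,0,5.5]],"roll":[0,0,0,0,0,0]}' 0;python3 - <<'E'
from h import *
B=Hg-.18*u;B[2]=.128
print(go(B))
E
```

```text
clock: 2.72
tcp_pos: [0.494, 0.1153, 0.1867]
orientation: [0.142, 0.99, 0.0, -0.0]
wrist_force: [0.6, 0.4, 0.7]
opening: 0.0001
gripper_force: 0.2
clock: 3.48
tcp_pos: [0.4817, 0.1188, 0.1324]
orientation: [0.142, 0.99, -0.0, -0.0]
wrist_force: [0.5, 0.5, -0.0]
opening: 0.0007
gripper_force: 0.0
[0.14 0.16 0.44]
```

```bash
python3 -m handwheel '{"xyz":[[0,0,0.3],[0,0,0.6],[0,0,0.7]],"roll":[0,0,0]}' 0
python3 - <<'E'
from h import *
im=snapshot("side");cv2.imwrite("pics/side1.png",cv2.resize(im[120:300,220:460],None,fx=3,fy=3))
E
```

```text
clock: 3.85
tcp_pos: [0.4824, 0.1191, 0.1295]
orientation: [0.143, 0.99, 0.001, 0.001]
wrist_force: [-16.7, -3.8, 50.4]
opening: 0.0003
gripper_force: 25.1
```

View pics/side1.png

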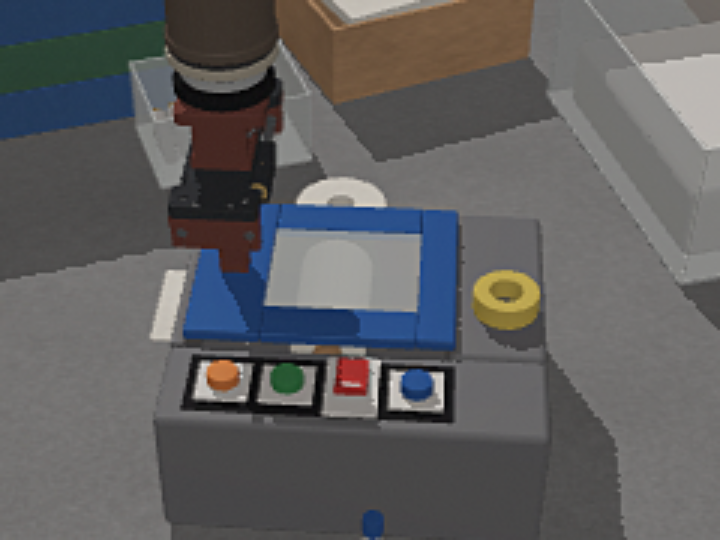

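The side view shows the cover lying flat with the fingertip on its front frame. Next is the rocker, red at (352,376) in the crop.

```bash
python3 -m handwheel '{"xyz":[[0,0,-2],[0,0,-4.5],[0,0,-4.5]],"roll":[0,0,0]}' 0
python3 - <<'E'
from h import *
im=snapshot("side");cs=camera_info("side")
M=np.array([.5206,-.0288,0])
for n,p in(("rock",M+.024*u-.017*v),("blue",M+.072*u),("green",M-.024*u)):
    p[2]=.165;print(n,p.round(4),go(p))
m=cv2.inRange(cv2.cvtColor(im,cv2.COLOR_BGR2HSV)[135:238,280:376],(100,120,40),(125,255,255))
q=cv2.approxPolyDP(cv2.convexHull(max(cv2.findContours(m,0,2)[0],key=cv2.contourArea)),4,True)[:,0]+[280,135]
for p in q: d=onz(cs,p,.13)-Hg;print(p,"u,v",(d@u).round(3),(d@v).round(3))
E
```

```text
clock: 4.28
tcp_pos: [0.4831, 0.1192, 0.1724]
orientation: [0.142, 0.99, 0.001, 0.002]
wrist_force: [0.1, -0.7, 0.1]
opening: 0.0007
gripper_force: 0.0
rock [ 0.5389 -0.0518  0.165 ] [-10.24 -14.81   0.61]
blue [ 0.5897 -0.0489  0.165 ] [-15.04 -13.1    0.62]
green [ 0.4976 -0.0221  0.165 ] [ -5.44 -13.12   0.61]
[290 188] u,v -0.209 0.08
[371 190] u,v -0.004 0.085
[371 235] u,v -0.002 -0.086
[282 232] u,v -0.205 -0.09
```

```bash
python3 -m handwheel '{"xyz":[[-3.4,-4.9,0],[-6.8,-9.8,0],[-10.2,-14.8,0],[-10.2,-14.8,0.2],[-10.2,-14.8,0.5],[-10.2,-14.8,0.5]],"roll":[0,0,0,0,0,0]}' 0
python3 - <<'E'
from h import *
p=np.array([.5389,-.0518,.132]);print(go(p))
im=snapshot("wrist");cv2.imwrite("pics/w1.png",im)
E
```

```text
clock: 5.08
tcp_pos: [0.5373, -0.0501, 0.1648]
orientation: [0.141, 0.99, 0.0, -0.001]
wrist_force: [0.0, -0.6, -0.6]
opening: 0.0005
gripper_force: 0.0
[-0.21 -0.12  3.28]
```

View pics/w1.png

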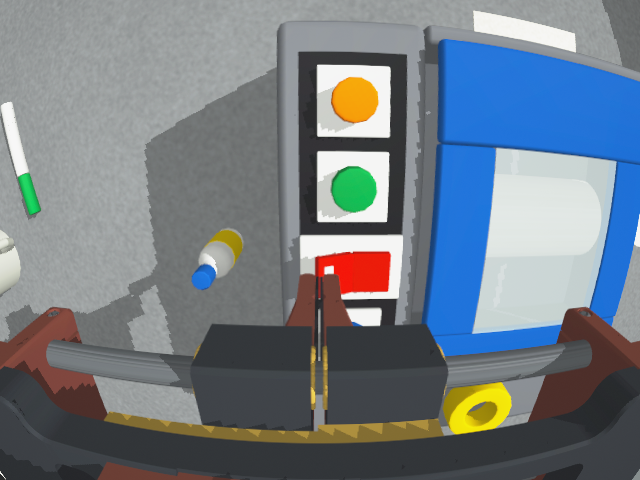

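The wrist view shows the fingertips at (320,277) over the white-marked end of the rocker (329,270), clear of green at (354,189). The cover lies flat.

```bash
python3 -m handwheel '{"xyz":[[-0.2,-0.2,1.5],[-0.2,-0.2,2.3],[-0.2,-0.2,2.8],[-0.2,-0.2,3.2],[-0.2,-0.2,3.4],[-0.2,-0.2,3.6],[-0.2,-0.2,3.6]],"roll":[0,0,0,0,0,0,0]}' 0
```

```text
clock: 6.0
tcp_pos: [0.5391, -0.0553, 0.1318]
orientation: [0.143, 0.99, 0.0, 0.0]
wrist_force: [-9.0, -3.0, 22.9]
opening: 0.0007
gripper_force: 11.9
```

```bash
python3 -m handwheel '{"xyz":[[0,0,-2],[0,0,-3.5],[-2.5,0.5,-3.5],[-4.7,1.6,-3.5],[-4.7,1.6,-3.5],[-4.7,1.6,-3.5]],"roll":[0,0,0,0,0,0]}' 0
python3 - <<'E'
from h import *
p=np.array([.5897,-.0489,.128]);print(go(p))
im=snapshot("wrist");cv2.imwrite("pics/w2.png",im)
E
```

```text
clock: 6.75
tcp_pos: [0.5881, -0.0523, 0.1644]
orientation: [0.142, 0.99, -0.0, -0.0]
wrist_force: [0.2, 0.4, -0.3]
opening: 0.0008
gripper_force: 0.0
[-0.06  0.37  3.64]
```

View pics/w2.png

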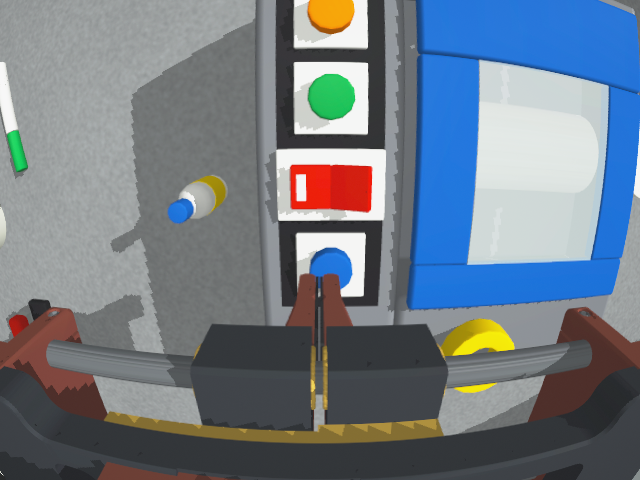

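The rocker at (330,188) has its marked half level and the other half raised, so it is on. The blue cap is at (331,269), slightly right of the fingertips.

```bash
python3 -m handwheel '{"xyz":[[0,0.4,1],[0,0.4,2],[0,0.4,2.7],[0,0.4,3.2],[0,0.4,3.6],[0,0.4,3.9],[0,0.4,4.0]],"roll":[0,0,0,0,0,0,0]}' 0
```

```text
clock: 7.68
tcp_pos: [0.5899, -0.0485, 0.1277]
orientation: [0.143, 0.99, 0.001, 0.0]
wrist_force: [-14.5, 2.2, 35.5]
opening: 0.0003
gripper_force: 17.3
```

Blue is fully in (z .1277, 35 N). Lift and go to green, 9.6 cm forward.

```bash
python3 -m handwheel '{"xyz":[[0,0,-2],[0,0,-4],[4.8,0,-4],[9.5,0,-4],[9.5,0,-4],[9.5,0,-4]],"roll":[0,0,0,0,0,0]}' 0
python3 - <<'E'
from h import *
p=np.array([.4976,-.0221,.128]);print(go(p))
im=snapshot("wrist");cv2.imwrite("pics/w3.png",im)
im=snapshot("side");cv2.imwrite("pics/side2.png",cv2.resize(im[170:290,260:400],None,fx=5,fy=5))
E
```

```text
clock: 8.43
tcp_pos: [0.5, -0.0216, 0.1652]
orientation: [0.142, 0.99, 0.0, 0.001]
wrist_force: [-0.3, 0.2, 0.2]
opening: 0.0007
gripper_force: 0.0
[ 0.23 -0.11  3.72]
```

View pics/side2.png

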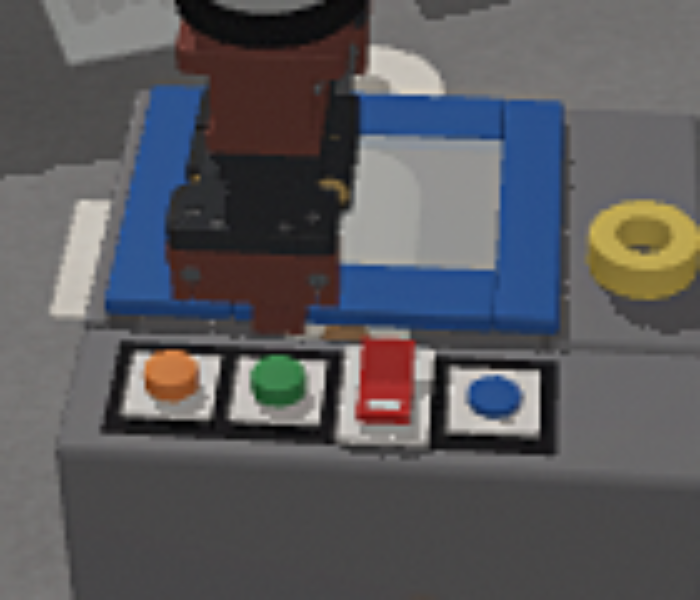

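View pics/w3.png

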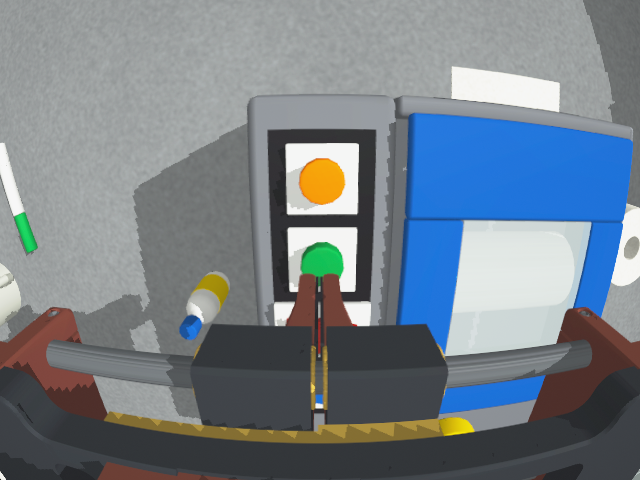

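In the side view blue (494,397) is low and in, the rocker (386,380) is on, and orange (172,375) and green (278,380) are up. In the wrist view green (322,263) is slightly forward of the tips.

```bash
python3 -m handwheel '{"xyz":[[0.3,0,1],[0.3,0,2],[0.3,0,2.7],[0.3,0,3.2],[0.3,0,3.6],[0.3,0,3.9],[0.3,0,4.1],[0.3,0,4.1]],"roll":[0,0,0,0,0,0,0,0]}' 0;python3 -m handwheel '{"xyz":[[0,0,-1],[0,0,-3],[0,0,-6],[0,0,-10],[0,5,-10],[0,10,-10],[0,10,-10],[0,10,-10]],"roll":[0,0,0,0,0,0,0,0]}' 0
python3 - <<'E'
from h import *
im=snapshot("side");cv2.imwrite("pics/side3.png",cv2.resize(im[130:330,220:420],None,fx=3,fy=3))
E
```

```text
clock: 9.52
tcp_pos: [0.496, -0.0209, 0.1275]
orientation: [0.143, 0.99, 0.001, 0.0]
wrist_force: [-17.7, -0.5, 49.4]
opening: 0.0007
gripper_force: 24.4
clock: 10.52
tcp_pos: [0.5241, 0.0746, 0.2234]
orientation: [0.142, 0.99, -0.0, -0.0]
wrist_force: [0.0, 0.0, 0.7]
opening: 0.0005
gripper_force: 0.0
```

View pics/side3.png

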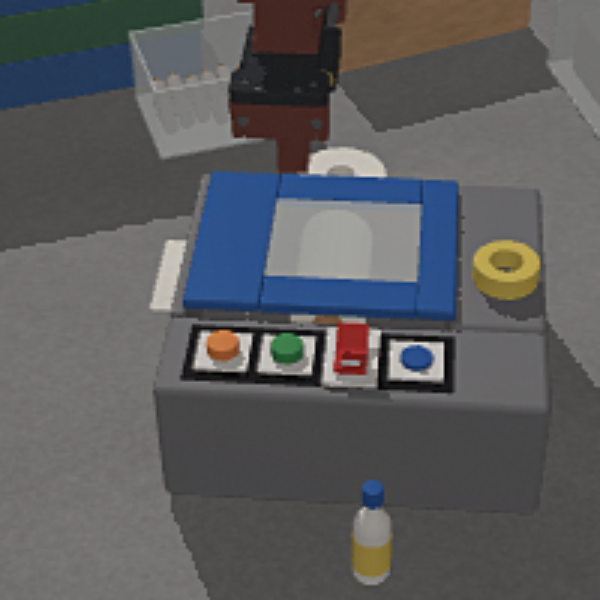

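The cover is shut, the rocker is on, blue (416,357) is in and green (288,348) is up again. The bottle is still standing and the arm is clear.

```bash
python3 -c "
from rig import *
print(finish_job())"
```

```text
the job is handed in; nothing more can be done
None
```

The job is handed in after about 10.5 s: the cover is shut, the rocker is on, the blue key is in, and the green key was pressed and has come back up, in that order. The orange key was not pressed, and none of the loose things the arm passed looks moved.

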